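Close a dough sheeter by one turn of its hand wheel

ROBOT

A 6-joint arm with a two-finger parallel gripper is mounted at the origin on a cart in front of the work surface, level with it; the furniture and walls round the work are solid. World frame = base frame: x ahead of the robot, y to its left, z up, the work surface at z = 0. Lengths are in m, angles in degrees, forces in N, time in s.
With the tool pointing down it reaches from about 0.4 to 0.825 m from the base axis. Payload 7 kg.
Tool frame: the origin (TCP) lies midway between the tips of the shut fingers; the grasp point (between the pads) lies hold_point_z behind it (hold_point_z is the distance from the TCP to the grasp point, in m); z points along the fingers, y is the line along which they close (so a half turn about z gives the same grasp; the last joint's range is limited). The gripper opens to 88 mm and grips with 3 to 60 N. Pads are 19 mm wide; open, the fingers measure 130 mm over their backs; the gripper's body (78 mm by 193 mm) begins 47 mm behind the grasp point.
Start: joints at [-60.212, 20.546, 0.682, 0, -70.136, -16.507], TCP at [0.155, -0.657, 0.227] pointing down, gripper open.
Joint ranges: [-176.03, 176.03], [-82.01, 121.73], [-58.28, 71.71], [-173.87, 95.51], [-174.79, -0.11], [-173.66, 173.66]. Speed limits (degrees/s): [136.94, 136.94, 172.46, 180, 180, 180].

INTERFACE

Orientations are given as [roll, pitch, yaw] about the fixed x, y, z axes, in that order (R = Rz(yaw) Ry(pitch) Rx(roll)).
In Python, from plant import * gives the robot as it stands.
- The arm moves only by the tool step_arm, never from a script. Its argument "steps" is a list that holds one entry, the list of rows, each a list of 6 numbers: the shift along the tool's x, y, z scaled (see below), then the turn, a rotation vector about the tool's x, y, z scaled (see below). In form: [[[tx, ty, tz, wx, wy, wz], ...]]. A call has 1 to 20 rows; each row is the pose to reach, as a shift and turn from the pose commanded when the call began, along the tool's axes at that moment; what a row does not reach only later rows make up. The controller multiplies each number of a shift by 100 mm and each number of a turn by 0.5 rad. A row lasts 1/10 s, in which the tool goes at most 50 mm and 8.59 degrees, less where a joint would pass 70% of its speed; a pose out of reach is approached as far as the arm can. A call with a number of a shift or a turn outside -1 to 1 is refused whole. A call with a gripper value outside its range is refused whole. "jaw" is the closure in counts, from 0 (fully open) to 255 (shut), set as the call begins (left out, the last holds). The fingers move at their own pace and stop on an object; the grip force is fixed at half the most. Time passes only in rows, so rows that repeat a pose let the fingers close. It gives the time, the measured TCP pose, the force, the opening and the grip force at its end, in the units of the state.
- get_obs(): the state, without advancing time (a new reading comes with each control period).
- snapshot(name): name is "scene" or "side" or "wrist"; returns (picture, depth): 384x512x3 uint8, red, green, blue; 384x512 float32, m along the optical axis (not along the pixel's ray), 0 where there is no reading.
- calibration(name): a dict with "mtx" (3x3 intrinsics, pixels), "dist" ([k1, k2, p1, p2, k3] as OpenCV has them; the pictures are not rectified), "rvec" (rotation vector, rad) and "tvec" (3), from world to camera coordinates, as OpenCV has them. Camera axes: x right, y down, z forward; pixel columns grow to the right and rows downward; lengths in m; the calibration is good to about 2 mm. A picture is of the moment at which its call begins: read the wrist's pose just before it. calibration takes no time and is no camera call; for the wrist camera it gives the pose at the moment of the call.
- close_job(): hands the job in; it is judged then, once.
The state is a dict: "clock": time; "joint_pos": joint angles; "qvel": joint speeds; "tau": joint torques, N m; "tool_pos": TCP position; "orientation": TCP orientation; "force": force on the tool from outside, world axes, zero at the start; "moment": the same for the moment, N m; "opening": finger opening in m; "gripper_force": force on a finger pad.
Only numpy, scipy, OpenCV 4.12 (cv2) and the standard library are available. Lean on these libraries where they do the work, as an engineer would, in place of code of your own. Each camera call takes 0.05 s, during which the arm holds its last target. There are 200 camera calls.

TASK

Take the dough sheeter down one thickness step, only pushing with the fingertips and never gripping anything: push the latch lever's knob outward until its tongue is well out of the slot in the disc under the hand wheel, push the wheel round by its upright handle through exactly one turn clockwise as seen from above, then push the latch back in until its tongue sits fully in the slot again. Push gently, do not wind the wheel backward or past the full turn, leave the other things on the bench alone and finish clear of the machine.

Things in the scene. Friction and masses are not known exactly. Their poses are not given: they have to be found in the camera images.
- sheeter: bench-top dough sheeter, fixed to the table: white side cheeks and motor box, two steel rolls, a flat white top plate (178 x 296 mm, its top 202 mm above the table) with the hand wheel in its middle. Origin: on the table under the wheel's axis. Own x points from the operator's front to the back, own y along the rolls toward the motor box, z up.
- wheel_axis (a point): point on the vertical axis of the hand wheel, at mid height of the handle (276 mm above the table). The wheel is an aluminium rim of radius 72 mm (rim bar 16 mm thick, its top 251 mm above the table) on three spokes, hub and nut up to 256 mm above the table at the centre.
- wheel_handle (a point): mid height of the black upright handle that stands on the wheel's rim, 72 mm from the axis: round, 24 mm across, free from 255 to 297 mm above the table. The point travels round with the wheel. At the start the handle stands about 100 degrees counterclockwise (seen from above) from the machine's own +x.
- wheel (a joint): angle of the hand wheel, rad; 0 at the start, grows clockwise as seen from above, 6.283 is one full turn. Stays where it is left; takes about 3 N at the handle to push. The dark steel index disc just below the rim (radius 60 mm, seen inside the rim from above) has a single slot in its edge, which faces the latch at the start; the wheel is locked while the latch's tongue is in it. Each turn lowers the upper roll by 4 mm.
- latch_knob (a point): centre of the black upright knob at the free end of the latch lever, 246 mm above the table: round, 21 mm across, free from 230 to 262 mm above the table. At the start it is at 100 mm to the front and 105 mm to the right (own -x, -y) of the wheel's axis.
- latch_pivot (a point): point on the vertical pivot axis of the latch lever, at the knob's height; the knob swings about it on a radius of 167 mm.
- latch (a joint): angle of the latch lever, rad; 0 with the tongue fully in the slot (a stop), grows as the knob swings away from the wheel, counterclockwise as seen from above, up to 0.75. The tongue is just out of the slot at 0.21 and clear of the disc from 0.25. Stays where it is left; takes about 2 N at the knob to push. The slot's mouth is flared: the tongue goes in and centres the wheel from up to 0.1 rad off; elsewhere it meets the disc's edge at 0.2.
- flour_scoop: dark wooden flour scoop, 82 x 254 x 39 mm, loose on the bench at the right; leave alone.
- timer: round kitchen timer, 66 mm across, 46 mm high, loose on the bench at the right front; leave alone.

How it is judged (in metres and radians):
On the way, in this order (a step that is already met when the one before it is completed fails the run):
1. the latch is swung out of the slot, the wheel not yet turned (value of joint latch above 0.25 rad and value of joint wheel between -0.3 and 0.5 rad), for 0.1 s.
2. the wheel is half way round, clockwise (value of joint wheel between 2.8 and 4.2 rad and value of joint latch above 0.2 rad), for 0.02 s.
3. the wheel has made one full turn (value of joint wheel between 6.1 and 6.46 rad), for 0.1 s.
At the end, for the whole second after the job is handed in: the wheel stands one full turn on (6.283 within 0.07 rad, its handle within 8 mm of where it began), at rest, with the latch's tongue back in the slot (latch angle under 0.06 rad) (value of joint wheel between 6.21 and 6.36 rad and distance of wheel_handle from where it was at the start of the episode below 0.008 m and value of joint latch below 0.06 rad and velocity of joint wheel between -0.05 and 0.05 rad/s); the robot touches nothing.
It fails at once if the wheel is wound backward (value of joint wheel below -0.3 rad).
It fails at once if the wheel is wound well past one turn (value of joint wheel above 6.9 rad).
It fails at once if the wheel or latch is pinched or shoved hard (over 36 N from the fingers) (contact force between the fingers and wheel above 36 N or contact force between the fingers and latch above 36 N).
It fails at once if another thing on the bench is moved (distance of any of flour_scoop, timer from where it was at the start of the episode above 0.02 m).
It also fails if it takes over 72 s, if anything falls off the work surface, if the arm or the gripper's body presses on something with over 40 N, if the wrist force passes 120 N, or if a joint passes its speed limit or range.

## Working session

There is one attempt and no reset: what is moved stays moved. The work goes in short steps, Python scripts to look and compute and a tool call to move; the robot and the scene stay as the last step left them, time stands still between calls to the robot, and variables do not carry over. Pictures are saved under pics/ and viewed, at most 10 in all, crops included, and the job is handed in when it is done.

Besides the shell and the picture viewer there is one more tool, called after "Emit:" as name([rows], argument=value, ...), one row to a line, values as JSON. step_arm: Moves the arm, as the interface text tells. Its arguments: {"type":"object","properties":{"steps":{"type":"array","items":{"type":"array","items":{"type":"array","items":{"type":"number","minimum":-1,"maximum":1}}}},"jaw":{"type":"number"}},"required":["steps"]}

```bash
mkdir -p pics
cat > h.py <<'E'
from plant import *
import numpy as np, cv2
def save(n,f):
    p,d=snapshot(n); cv2.imwrite('pics/'+f+'.png',p[:,:,::-1]); np.savez('pics/'+f,p=p,d=d,**{k:np.array(v) for k,v in calibration(n).items()}); return p,d
def ray(c,uv):
    K,D=np.array(c['mtx'],float),np.array(c['dist'],float)
    R=cv2.Rodrigues(np.array(c['rvec'],float))[0]; t=np.array(c['tvec'],float).ravel()
    q=cv2.undistortPoints(np.array(uv,float).reshape(-1,1,2),K,D).reshape(-1,2)
    return -R.T@t,(R.T@np.c_[q,np.ones(len(q))].T).T
def onz(c,uv,z):
    o,d=ray(c,uv); s=(z-o[2])/d[:,2]; return o+d*s[:,None]
def cloud(c,d):
    v,u=np.nonzero(d>0); o,r=ray(c,np.c_[u,v]); return u,v,o+r*d[v,u][:,None]
E
python3 - <<'E'
from h import *
o=get_obs(); print(o)
save('scene','s1'); save('side','d1')
a=cv2.imread('pics/s1.png');b=cv2.imread('pics/d1.png')
E
```

```text
{'clock': 0.0, 'joint_pos': array([-6.02123599e+01,  2.05904556e+01,  6.35603040e-01, -1.82673257e-02,
       -7.01358512e+01, -1.65072319e+01]), 'qvel': array([ 0.14692305,  0.01349905, -0.0316972 ,  0.05814406, -0.06903961,
       -0.02773669]), 'tau': array([-1.07249463e-03, -5.82711911e+01,  2.93049181e+01,  6.99705362e+00,
        6.82194936e-03, -1.50198166e-04]), 'tool_pos': array([ 0.15492289, -0.65649893,  0.22565346]), 'orientation': array([ 1.79908155e+02, -9.30959306e-03, -1.66725805e+02]), 'force': array([-1.4141447 , -0.07870078,  0.16207546]), 'moment': array([-0.02528967,  0.04761964,  0.06566392]), 'gripper_force': 0.0, 'opening': 0.08757825924306664}
```

View pics/s1.png

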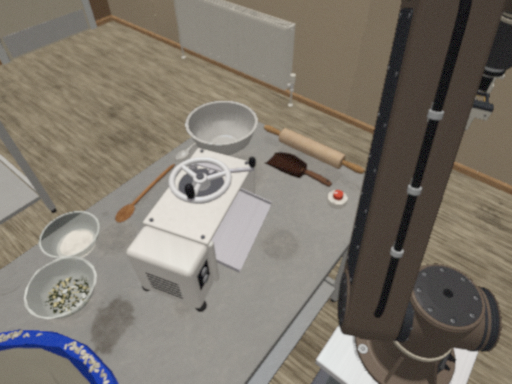

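View pics/d1.png

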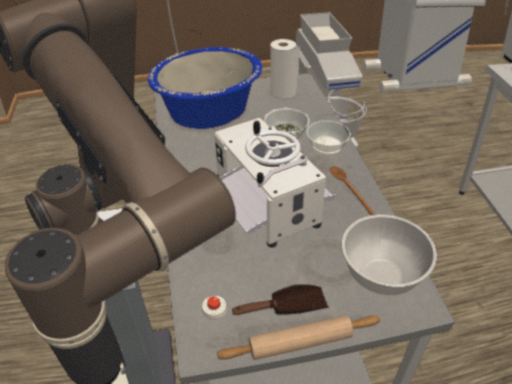

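The scene view shows the wheel centred near (201,180), the handle at (189,191) and the latch knob at (252,162). In the side view the handle is at (257,127) and the knob at (261,178). Next I measure them.

Run:
```python
from h import *
for f,bh,bk in (('s1',(180,180,200,202),(243,152,262,172)),('d1',(249,118,266,138),(253,170,268,186))):
    z=np.load('pics/'+f+'.npz'); p,d=z['p'],z['d']
    for nm,b,h in (('handle',bh,.276),('knob',bk,.246)):
        m=np.zeros(d.shape,np.uint8); m[b[1]:b[3],b[0]:b[2]]=(p[b[1]:b[3],b[0]:b[2]].max(2)<75)
        n,l,s,c=cv2.connectedComponentsWithStats(m); i=1+s[1:,4].argmax()
        print(f,nm,s[i],c[i],onz(z,[c[i]],h).round(4))
        v,u=np.nonzero((l==i)&(d>0)); o,r=ray(z,np.c_[u,v]); P=o+r*d[v,u][:,None]; print('  depth',np.median(P,0).round(4),P[:,2].min().round(3),P[:,2].max().round(3))
    u,v,P=cloud(z,d); g=p[v,u].min(1)
    near=(np.abs(P[:,2]-.249)<.006)&(g>110)
    box=(np.abs(u-(201 if f=='s1' else 274))<45)&(np.abs(v-(180 if f=='s1' else 149))<35)
    Q=P[near&box][:,:2].astype(np.float32)
    A=np.c_[2*Q,np.ones(len(Q))]; c0=Q.mean(0)
    for k in range(8):
        r=np.hypot(*(Q-c0).T); s=np.abs(r-.072)<.012
        x=np.linalg.lstsq(A[s],(Q[s]**2).sum(1),rcond=None)[0]; c0=x[:2]
    print(' rim',c0,np.sqrt(x[2]+c0@c0),s.sum())
    t=(np.abs(P[:,2]-.202)<.004)&(g>110)&(np.hypot(*(P[:,:2]-c0).T)<.19)
    print(' plate',cv2.minAreaRect(P[t][:,:2].astype(np.float32)),np.median(P[t],0),t.sum())
```

```text
s1 handle [184 184  10  15 111] [188.96396396 190.61261261] [[0.5672 0.118  0.276 ]]
  depth [0.5605 0.1228 0.2854] 0.258 0.299
s1 knob [249 157   6  11  49] [251.65306122 161.81632653] [[ 0.535  -0.0751  0.246 ]]
  depth [ 0.531  -0.0708  0.2515] 0.233 0.262
 rim [0.5970602 0.0574042] 0.07174607463249968 902
 plate ((0.5997613668441772, 0.0549948513507843), (0.17843973636627197, 0.2988009750843048), 17.828088760375977) [0.56449202 0.12430333 0.20288922] 3466
d1 handle [254 122   6  12  57] [256.14035088 127.42105263] [[0.5622 0.1144 0.276 ]]
  depth [0.5609 0.1096 0.2784] 0.258 0.297
d1 knob [257 173   6  10  47] [259.65957447 177.78723404] [[ 0.533  -0.0789  0.246 ]]
  depth [ 0.5321 -0.0839  0.2504] 0.233 0.265
 rim [0.59714209 0.04977288] 0.07190470067630286 623
 plate ((0.5973845720291138, 0.052927300333976746), (0.17993080615997314, 0.2995045781135559), 17.86104393005371) [ 0.59340063 -0.01326236  0.20227973] 2017
```

```bash
cat >> h.py <<'E'
from scipy.spatial.transform import Rotation as R_
C=np.array([.598,.054]); A=np.radians(17.85)
def w(x,y): return C+np.array([np.cos(A)*x-np.sin(A)*y,np.sin(A)*x+np.cos(A)*y])
def plan(target,yaw,pos=None,yaw0=None):
    """calls of one repeated row each, from the present pose to target/yaw (tool down)"""
    o=get_obs(); p=np.array(o['tool_pos'] if pos is None else pos,float); R=R_.from_euler('xyz',o['orientation'] if yaw0 is None else [180,0,yaw0],degrees=True)
    T=R_.from_euler('xyz',[180,0,yaw],degrees=True)
    for k in range(12):
        d=R.inv().apply(np.array(target)-p)/.1; q=(R.inv()*T).as_rotvec()/.5
        f=min(1,.99/max(abs(d).max(),1e-9)); g=min(1,.99/max(abs(q).max(),1e-9))
        d,q=(d*f).round(3),(q*g).round(3)
        n=max(np.linalg.norm(d)*100/35,np.linalg.norm(q)*28.65/7); print([*d.tolist(),*q.tolist()],'rows',int(np.ceil(n))+1)
        p=p+R.apply(d*.1); R=R*R_.from_rotvec(q*.5)
        if f==1 and g==1: break
    print('end',p.round(4),R.as_euler('xyz',degrees=True).round(1))
E
python3 - <<'E'
from h import *
s=w(-.1,-.105); print(s)
plan([*w(-.09,-.06),.36],-72.15)
p=cv2.imread('pics/s1.png')[140:240,150:280]; q=cv2.imread('pics/d1.png')[110:215,210:330]
cv2.imwrite('pics/c1.png',np.hstack([cv2.resize(p,(400,400),interpolation=2),cv2.resize(q,(400,400),interpolation=2)]))
E
```

```text
[ 0.53499901 -0.07659815]
[-0.964, 0.99, -0.253, 0.001, 0.001, -0.99] rows 6
[-0.99, 0.31, -0.19, 0.001, 0.0, -0.99] rows 6
[-0.99, -0.192, -0.185, 0.0, 0.001, -0.99] rows 6
[-0.99, -0.812, -0.236, 0.001, 0.0, -0.331] rows 5
[-0.866, -0.99, -0.242, -0.0, 0.0, -0.0] rows 5
[-0.841, -0.961, -0.235, -0.0, 0.0, -0.0] rows 5
end [ 0.5307 -0.0307  0.36  ] [-180.     0.   -72.2]
```

View pics/c1.png

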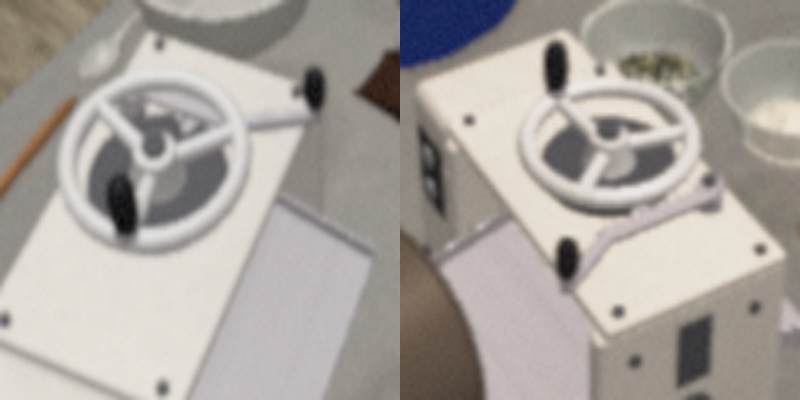

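The crop shows the latch lever running from the knob to its pivot screw, at about (303,159) in the side view. I shut the fingers and fly above the spot inside the knob.

Emit:
step_arm([
  [[0,0,-0.9,0,0,0],[0,0,-0.9,0,0,0],[0,0,-0.9,0,0,0],[0,0,-0.9,0,0,0]],
], jaw=255)

```text
clock: 0.5
tool_pos: [0.1553, -0.657, 0.3174]
orientation: [-179.9, 0.0, -166.7]
force: [-0.8, 0.3, -1.4]
opening: 0.0613
gripper_force: 0.0
```

Emit:
step_arm([
  [[-0.964,0.99,-0.2,0,0,-0.99],[-0.964,0.99,-0.2,0,0,-0.99],[-0.964,0.99,-0.2,0,0,-0.99],[-0.964,0.99,-0.2,0,0,-0.99],[-0.964,0.99,-0.2,0,0,-0.99],[-0.964,0.99,-0.2,0,0,-0.99]],
])

```text
clock: 1.1
tool_pos: [0.2259, -0.5382, 0.3354]
orientation: [179.9, 0.0, -138.5]
force: [0.5, -0.6, -0.5]
opening: 0.0132
gripper_force: 0.0
```

Emit:
step_arm([
  [[-0.99,0.31,-0.1,0,0,-0.99],[-0.99,0.31,-0.1,0,0,-0.99],[-0.99,0.31,-0.1,0,0,-0.99],[-0.99,0.31,-0.1,0,0,-0.99],[-0.99,0.31,-0.1,0,0,-0.99],[-0.99,0.31,-0.1,0,0,-0.99]],
])

```text
clock: 1.7
tool_pos: [0.2791, -0.4499, 0.3457]
orientation: [179.9, 0.0, -110.2]
force: [-0.4, -0.9, 0.2]
opening: 0.0005
gripper_force: 0.0
```

Emit:
step_arm([
  [[-0.99,-0.19,0,0,0,-0.99],[-0.99,-0.19,0,0,0,-0.99],[-0.99,-0.19,0,0,0,-0.99],[-0.99,-0.19,0,0,0,-0.99],[-0.99,-0.19,0,0,0,-0.99],[-0.99,-0.19,0,0,0,-0.99]],
])

```text
clock: 2.3
tool_pos: [0.3309, -0.3634, 0.3462]
orientation: [180.0, 0.0, -81.9]
force: [0.5, 0.1, -0.4]
opening: 0.0007
gripper_force: 0.0
```

Emit:
step_arm([
  [[-0.99,-0.81,0,0,0,-0.331],[-0.99,-0.81,0,0,0,-0.331],[-0.99,-0.81,0,0,0,-0.331],[-0.99,-0.81,0,0,0,-0.331],[-0.99,-0.81,0,0,0,-0.331]],
])

```text
clock: 2.8
tool_pos: [0.397, -0.2533, 0.3464]
orientation: [180.0, 0.0, -72.2]
force: [-0.3, 0.1, 0.2]
opening: -0.0
gripper_force: 0.0
```

Emit:
step_arm([
  [[-0.866,-0.99,0,0,0,0],[-0.866,-0.99,0,0,0,0],[-0.866,-0.99,0,0,0,0],[-0.866,-0.99,0,0,0,0],[-0.866,-0.99,0,0,0,0]],
])

```text
clock: 3.3
tool_pos: [0.4646, -0.141, 0.3462]
orientation: [179.9, 0.0, -72.2]
force: [0.0, -0.0, 0.9]
opening: 0.0007
gripper_force: 0.0
```

Run:
```python
from h import *
z=np.load('pics/d1.npz'); print('pivot',onz(z,[[303,159]],.228), z['d'][155:164,300:306].mean(), 'knob',w(-.1,-.105))
P=onz(z,[[303,159]],.228)[0,:2]-C; print('own',np.array([[np.cos(A),np.sin(A)],[-np.sin(A),np.cos(A)]])@P)
print(get_obs()['tool_pos'],get_obs()['orientation'])
plan([*w(-.10,-.06),.34],-72.15)
save('wrist','w1')
```

```text
pivot [[ 0.67473738 -0.00177158  0.228     ]] 1.4178926 knob [ 0.53499901 -0.07659815]
own [ 0.05594797 -0.07660887]
[ 0.46460474 -0.14098736  0.34624099] [ 1.79947000e+02  3.74479474e-03 -7.22080665e+01]
[-0.848, -0.867, 0.062, 0.002, 0.0, -0.002] rows 5
end [ 0.5212 -0.0338  0.34  ] [-180.     0.   -72.2]
```

View pics/w1.png

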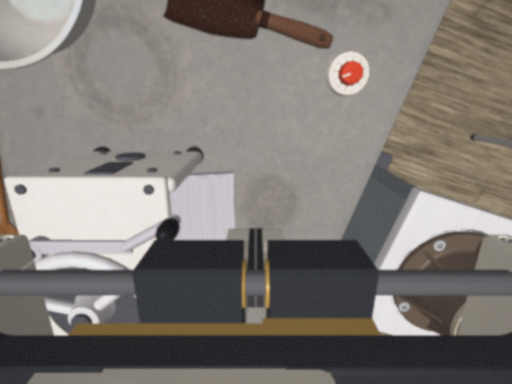

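The wrist view shows the lever's pivot at about (40,245) and the knob at about (168,228). This puts the pivot near own (0.064,-0.078), which agrees with the 167 mm radius. I plan the approach just inside the knob and the arc about the pivot.

```bash
cat >> h.py <<'E'
PV=(.064,-.078)
def arc(center,pos,yaw,ang,n):
    """rows: rigid rotation by ang (rad, CCW from above) about world centre, in tool axes at pos/yaw"""
    T=R_.from_euler('xyz',[180,0,yaw],degrees=True); r=np.array([*(np.array(pos[:2])-center),0]); out=[]
    for i in range(1,n+1):
        a=ang*i/n; q=R_.from_rotvec([0,0,a]); d=T.inv().apply(q.apply(r)-r)/.1
        out.append([*d.round(3)[:2].tolist(),0,0,0,round(-a/.5,3)])
    print(out)
E
python3 - <<'E'
from h import *
t=w(-.105,-.075)
plan([*t,.34],-62.9)
plan([*t,.242],-62.9,[*t,.34],-62.9)
arc(w(*PV),[*t,.242],-62.9,.48,20)
E
```

```text
[-0.702, -0.82, 0.063, 0.001, -0.0, -0.326] rows 5
end [ 0.521  -0.0495  0.34  ] [180.    0.  -62.9]
[0.0, -0.0, 0.98, 0.0, 0.0, 0.0] rows 4
end [ 0.521  -0.0496  0.242 ] [180.    0.  -62.9]
[[0.04, 0.007, 0, 0, 0, -0.048], [0.08, 0.013, 0, 0, 0, -0.096], [0.12, 0.017, 0, 0, 0, -0.144], [0.161, 0.021, 0, 0, 0, -0.192], [0.201, 0.024, 0, 0, 0, -0.24], [0.242, 0.026, 0, 0, 0, -0.288], [0.282, 0.027, 0, 0, 0, -0.336], [0.323, 0.027, 0, 0, 0, -0.384], [0.363, 0.026, 0, 0, 0, -0.432], [0.404, 0.024, 0, 0, 0, -0.48], [0.444, 0.021, 0, 0, 0, -0.528], [0.485, 0.017, 0, 0, 0, -0.576], [0.525, 0.012, 0, 0, 0, -0.624], [0.565, 0.006, 0, 0, 0, -0.672], [0.605, -0.0, 0, 0, 0, -0.72], [0.645, -0.008, 0, 0, 0, -0.768], [0.685, -0.017, 0, 0, 0, -0.816], [0.724, -0.027, 0, 0, 0, -0.864], [0.763, -0.037, 0, 0, 0, -0.912], [0.802, -0.049, 0, 0, 0, -0.96]]
```

Emit:
step_arm([
  [[-0.7,-0.82,0,0,0,-0.326],[-0.7,-0.82,0,0,0,-0.326],[-0.7,-0.82,0,0,0,-0.326],[-0.7,-0.82,0,0,0,-0.326],[-0.7,-0.82,0,0,0,-0.326],[-0.7,-0.82,0,0,0,-0.326]],
])

```text
clock: 3.95
tool_pos: [0.5207, -0.0501, 0.3469]
orientation: [-180.0, -0.0, -62.9]
force: [0.6, -0.5, 0.1]
opening: 0.0002
gripper_force: 0.0
```

Run:
```python
from h import *
print(get_obs()['tool_pos'],get_obs()['orientation'],w(-.105,-.075))
a,_=save('side','d2'); b,_=save('wrist','w2')
cv2.imwrite('pics/c2.png',np.hstack([cv2.resize(a[110:215,210:330,::-1],(400,400),interpolation=2),cv2.resize(b[:,:,::-1],(400,300))[:, :].copy() if 0 else cv2.resize(b[150:300,50:300,::-1],(400,400))]))
```

```text
[ 0.52065153 -0.05012077  0.34688914] [-1.79982581e+02 -1.36336323e-02 -6.29220486e+01] [ 0.52104392 -0.04957491]
```

View pics/c2.png

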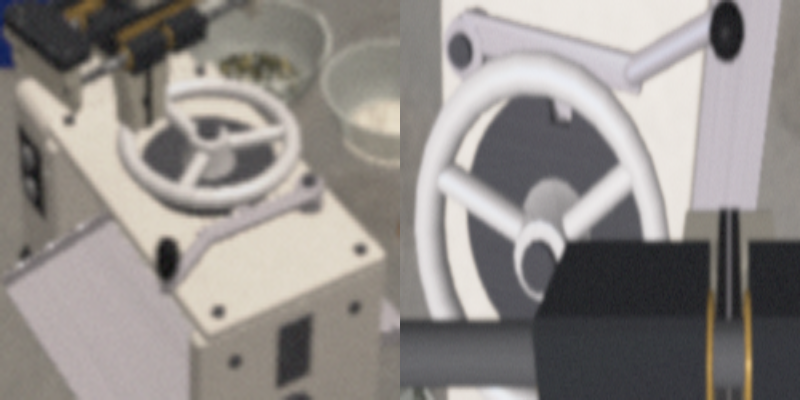

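The wrist crop shows the tongue in the slot and the lever bent toward the knob. The fingertips sit inside the knob with free space below, so I descend and push.

Emit:
step_arm([
  [[0,0,0.3,0,0,0],[0,0,0.6,0,0,0],[0,0,0.8,0,0,0],[0,0,0.99,0,0,0],[0,0,0.99,0,0,0],[0,0,0.99,0,0,0]],
])

```text
clock: 4.65
tool_pos: [0.5213, -0.0492, 0.2483]
orientation: [-180.0, -0.0, -62.8]
force: [0.1, 1.3, 0.3]
opening: 0.0001
gripper_force: 0.0
```

Emit:
step_arm([
  [[0,0,0.05,0,0,0],[0,0,0.05,0,0,0]],
])

```text
clock: 4.85
tool_pos: [0.5214, -0.0487, 0.243]
orientation: [-179.9, -0.0, -62.8]
force: [-0.5, -0.8, -0.4]
opening: 0.0007
gripper_force: 0.0
```

Emit:
step_arm([
  [[0.04,0.007,0,0,0,-0.048],[0.08,0.013,0,0,0,-0.096],[0.12,0.017,0,0,0,-0.144],[0.161,0.021,0,0,0,-0.192],[0.201,0.024,0,0,0,-0.24]],
])

```text
clock: 5.35
tool_pos: [0.5287, -0.0674, 0.2432]
orientation: [-179.9, -0.0, -55.9]
force: [0.4, 2.5, 0.4]
opening: 0.0005
gripper_force: 1.0
```

Emit:
step_arm([
  [[0.04,0.007,0,0,0,-0.048],[0.08,0.013,0,0,0,-0.096],[0.12,0.017,0,0,0,-0.144],[0.161,0.021,0,0,0,-0.192],[0.201,0.024,0,0,0,-0.24],[0.242,0.026,0,0,0,-0.288],[0.282,0.027,0,0,0,-0.336],[0.323,0.027,0,0,0,-0.384],[0.363,0.026,0,0,0,-0.432],[0.404,0.024,0,0,0,-0.48],[0.444,0.021,0,0,0,-0.528],[0.485,0.017,0,0,0,-0.576],[0.525,0.012,0,0,0,-0.624],[0.565,0.006,0,0,0,-0.672],[0.605,0,0,0,0,-0.72],[0.605,0,0,0,0,-0.72]],
])

```text
clock: 6.95
tool_pos: [0.5626, -0.1178, 0.243]
orientation: [-180.0, -0.0, -35.3]
force: [-0.9, 0.5, 0.2]
opening: 0.0002
gripper_force: 0.1
```

Emit:
step_arm([
  [[-0.1,0,0,0,0,0],[-0.1,0,-0.3,0,0,0],[-0.1,0,-0.7,0,0,0],[-0.1,0,-0.99,0,0,0],[-0.1,0,-0.99,0,0,0]],
])

```text
clock: 7.45
tool_pos: [0.5552, -0.112, 0.3468]
orientation: [-179.8, -0.4, -35.3]
force: [-0.8, -0.2, -0.6]
opening: 0.0005
gripper_force: 0.0
```

Run:
```python
from h import *
a,_=save('side','d3'); b,_=save('wrist','w3'); z=np.load('pics/d3.npz'); p=z['p']
m=np.zeros((384,512),np.uint8); m[150:215,215:285]=(p[150:215,215:285].max(2)<75)
n,l,s,c=cv2.connectedComponentsWithStats(m)
inv=np.array([[np.cos(A),np.sin(A)],[-np.sin(A),np.cos(A)]])
for i in range(1,n):
  if s[i,4]>15:
    k=inv@(onz(z,[c[i]],.246)[0,:2]-C)-PV; print(s[i],k+PV,np.hypot(*k),np.arctan2(*-k[::-1])-np.arctan2(.027,.164))
# wheel start approach
ph=np.radians(117.85); d=.0315
er=np.array([np.cos(ph),np.sin(ph)]); t=np.array([er[1],-er[0]])
q=C+.072*er-d*t; yaw=27.85; print('handle',C+.072*er,'q',q)
plan([*q,.345],yaw)
arc(C,[*q,.268],yaw,-.5,10)
cv2.imwrite('pics/c3.png',np.hstack([cv2.resize(a[110:215,210:330,::-1],(400,400),interpolation=2),cv2.resize(b[:,:,::-1],(400,400))]))
```

```text
[217 150   6  16  55] [-0.15375954  0.02990481] 0.24302811745802305 -0.6232298620286691
[279 183   6  10  48] [-0.0723913  -0.16895964] 0.16393975450993276 0.4249950838997361
handle [0.56436459 0.1176605 ] q [0.53651313 0.10294501]
[-0.827, -0.99, -0.016, -0.001, -0.002, -0.99] rows 6
[-0.172, -0.844, -0.01, -0.001, -0.001, -0.99] rows 6
[-0.0, -0.0, -0.0, 0.0, -0.0, -0.225] rows 2
end [0.5365 0.1029 0.345 ] [180.   -0.   27.8]
[[0.036, -0.015, 0, 0, 0, 0.1], [0.073, -0.028, 0, 0, 0, 0.2], [0.111, -0.039, 0, 0, 0, 0.3], [0.149, -0.048, 0, 0, 0, 0.4], [0.188, -0.056, 0, 0, 0, 0.5], [0.227, -0.061, 0, 0, 0, 0.6], [0.266, -0.064, 0, 0, 0, 0.7], [0.305, -0.066, 0, 0, 0, 0.8], [0.345, -0.065, 0, 0, 0, 0.9], [0.384, -0.063, 0, 0, 0, 1.0]]
```

View pics/c3.png

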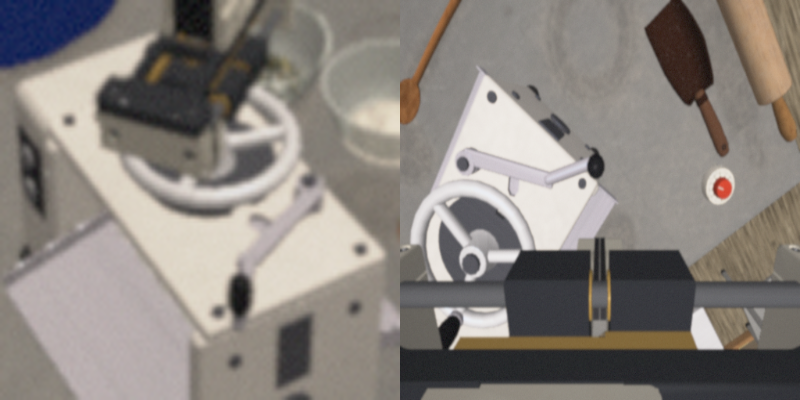

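The latch is out at about 0.42 rad, with the tongue visibly clear of the disc. I go to the handle's back side.

Emit:
step_arm([
  [[-0.827,-0.99,0,0,0,-0.99],[-0.827,-0.99,0,0,0,-0.99],[-0.827,-0.99,0,0,0,-0.99],[-0.827,-0.99,0,0,0,-0.99],[-0.827,-0.99,0,0,0,-0.99],[-0.827,-0.99,0,0,0,-0.99]],
])

```text
clock: 8.15
tool_pos: [0.5432, 0.0165, 0.3407]
orientation: [180.0, 0.1, -7.0]
force: [0.5, -0.2, -1.0]
opening: 0.0007
gripper_force: 0.0
```

Emit:
step_arm([
  [[-0.172,-0.844,0,0,0,-0.99],[-0.172,-0.844,0,0,0,-0.99],[-0.172,-0.844,0,0,0,-0.99],[-0.172,-0.844,0,0,0,-0.99],[-0.172,-0.844,0,0,0,-0.99],[-0.172,-0.844,0,0,0,-0.99]],
])

```text
clock: 8.75
tool_pos: [0.5368, 0.1018, 0.3413]
orientation: [180.0, 0.0, 21.2]
force: [-0.1, -0.1, -0.2]
opening: 0.0
gripper_force: 0.0
```

Emit:
step_arm([
  [[0,0,0,0,0,-0.225],[0,0,0,0,0,-0.225],[0,0,0,0,0,-0.225]],
])

```text
clock: 9.05
tool_pos: [0.5369, 0.102, 0.3415]
orientation: [-180.0, 0.0, 27.6]
force: [-0.3, -0.2, 0.1]
opening: 0.0003
gripper_force: 0.0
```

Run:
```python
from h import *
o=get_obs(); print(o['tool_pos'],o['orientation'],o['joint_pos'].round(1))
z=snapshot('side'); p=z[0]; c=calibration('side')
plan([.5365,.1029,.268],27.85)
cv2.imwrite('pics/c4.png',cv2.resize(p[90:195,200:320,::-1],(600,525),interpolation=2))
```

```text
[0.536907   0.10203203 0.34148561] [-1.79999348e+02  5.55266441e-03  2.75913501e+01] [ 31.3   5.2  -4.5  -0.  -80.3  86.3]
[0.0, -0.009, 0.735, -0.0, 0.0, -0.008] rows 4
end [0.5365 0.1029 0.268 ] [-180.     0.    27.8]
```

View pics/c4.png

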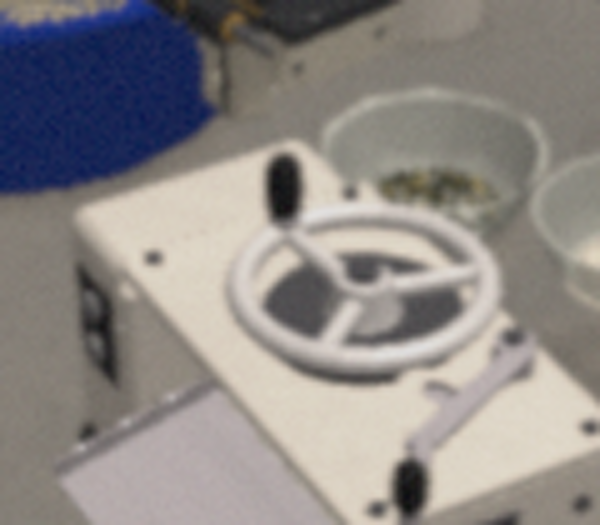

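The side crop shows the handle untouched at (285,190), the latch swung out, and the fingers hanging behind the handle. I descend and push the first half radian.

Emit:
step_arm([
  [[0,0,0.3,0,0,0],[0,0,0.6,0,0,0],[0,0,0.73,0,0,0],[0,0,0.73,0,0,0]],
])

```text
clock: 9.5
tool_pos: [0.5361, 0.1019, 0.2669]
orientation: [180.0, 0.2, 27.8]
force: [-0.4, -0.3, -0.7]
opening: 0.0006
gripper_force: 0.0
```

Emit:
step_arm([
  [[0.036,-0.015,0,0,0,0.1],[0.073,-0.028,0,0,0,0.2],[0.111,-0.039,0,0,0,0.3],[0.149,-0.048,0,0,0,0.4],[0.188,-0.056,0,0,0,0.5],[0.227,-0.061,0,0,0,0.6],[0.266,-0.064,0,0,0,0.7],[0.305,-0.066,0,0,0,0.8],[0.345,-0.065,0,0,0,0.9],[0.384,-0.063,0,0,0,1.0]],
])

```text
clock: 10.5
tool_pos: [0.5682, 0.1259, 0.2704]
orientation: [-180.0, -0.0, -1.0]
force: [-2.1, -1.8, 1.3]
opening: 0.0002
gripper_force: 1.3
```

```bash
cat >> h.py <<'E'
def handle(f='side'):
    for f in (f,):
        p,d=snapshot(f); c=calibration(f); u,v,P=cloud(c,d)
        m=(p[v,u].max(1)<75)&(P[:,2]>.256)&(P[:,2]<.3)&(abs(np.hypot(*(P[:,:2]-C).T)-.072)<.025)
        print(f,m.sum())
        if m.sum()>8:
            h=np.median(P[m],0); cam=ray(c,[[0,0]])[0]; e=h[:2]-cam[:2]; h[:2]+=e/np.hypot(*e)*.009
            print(h,'ang',np.degrees(np.arctan2(*(h[:2]-C)[::-1])))
E
python3 - <<'E'
from h import *
o=get_obs(); print(o['tool_pos'],o['orientation'],np.hypot(*(o['tool_pos'][:2]-C)))
handle('side'); handle('scene')
E
```

```text
[0.56818925 0.12592848 0.27041559] [-1.79996437e+02 -4.99055937e-02 -9.60917136e-01] 0.07786133398427107
side 32
[0.58857669 0.12644717 0.27066026] ang 97.41093935021283
scene 14
[0.56951714 0.11939296 0.2871001 ] ang 113.53623940761226
```

The handle has advanced to about 97°, as expected, with a 3 N push. I repeat the same arc.

Emit:
step_arm([
  [[0.036,-0.015,0,0,0,0.1],[0.073,-0.028,0,0,0,0.2],[0.111,-0.039,0,0,0,0.3],[0.149,-0.048,0,0,0,0.4],[0.188,-0.056,0,0,0,0.5],[0.227,-0.061,0,0,0,0.6],[0.266,-0.064,0,0,0,0.7],[0.305,-0.066,0,0,0,0.8],[0.345,-0.065,0,0,0,0.9],[0.384,-0.063,0,0,0,1.0]],
])

```text
clock: 11.6
tool_pos: [0.6066, 0.1319, 0.2699]
orientation: [-179.9, -0.0, -29.5]
force: [-3.6, 0.4, 1.1]
opening: 0.0006
gripper_force: 1.3
```

Emit:
step_arm([
  [[0.036,-0.015,0,0,0,0.1],[0.073,-0.028,0,0,0,0.2],[0.111,-0.039,0,0,0,0.3],[0.149,-0.048,0,0,0,0.4],[0.188,-0.056,0,0,0,0.5],[0.227,-0.061,0,0,0,0.6],[0.266,-0.064,0,0,0,0.7],[0.305,-0.066,0,0,0,0.8],[0.345,-0.065,0,0,0,0.9],[0.384,-0.063,0,0,0,1.0]],
])

```text
clock: 12.6
tool_pos: [0.643, 0.1186, 0.2698]
orientation: [-179.9, 0.0, -58.1]
force: [-2.7, 1.1, 0.1]
opening: 0.0006
gripper_force: 1.4
```

Run:
```python
from h import *
o=get_obs(); print(o['tool_pos'],o['orientation'],np.hypot(*(o['tool_pos'][:2]-C)),o['joint_pos'].round(1))
handle('side'); handle('scene')
```

```text
[0.64302266 0.11862703 0.26975237] [-1.79946482e+02  1.19532998e-02 -5.81282768e+01] 0.07876352371591316 [ 27.5  17.3   1.6  -0.  -74.2   4.4]
side 80
[0.65236243 0.10110511 0.28068173] ang 40.90896477736215
scene 16
[0.64664421 0.12028804 0.28878908] ang 53.727629466646434
```

Tracking well; four more arcs (to about 3.4 rad), then check.

Emit:
step_arm([
  [[0.036,-0.015,0,0,0,0.1],[0.073,-0.028,0,0,0,0.2],[0.111,-0.039,0,0,0,0.3],[0.149,-0.048,0,0,0,0.4],[0.188,-0.056,0,0,0,0.5],[0.227,-0.061,0,0,0,0.6],[0.266,-0.064,0,0,0,0.7],[0.305,-0.066,0,0,0,0.8],[0.345,-0.065,0,0,0,0.9],[0.384,-0.063,0,0,0,1.0]],
])

```text
clock: 13.7
tool_pos: [0.6685, 0.0895, 0.2694]
orientation: [-180.0, 0.0, -86.7]
force: [-3.0, 2.1, 1.7]
opening: 0.0002
gripper_force: 1.6
```

Emit:
step_arm([
  [[0.036,-0.015,0,0,0,0.1],[0.073,-0.028,0,0,0,0.2],[0.111,-0.039,0,0,0,0.3],[0.149,-0.048,0,0,0,0.4],[0.188,-0.056,0,0,0,0.5],[0.227,-0.061,0,0,0,0.6],[0.266,-0.064,0,0,0,0.7],[0.305,-0.066,0,0,0,0.8],[0.345,-0.065,0,0,0,0.9],[0.384,-0.063,0,0,0,1.0]],
])

```text
clock: 14.7
tool_pos: [0.6772, 0.0519, 0.2693]
orientation: [-180.0, 0.1, -115.3]
force: [-1.0, 3.3, 0.3]
opening: 0.0005
gripper_force: 1.5
```

Emit:
step_arm([
  [[0.036,-0.015,0,0,0,0.1],[0.073,-0.028,0,0,0,0.2],[0.111,-0.039,0,0,0,0.3],[0.149,-0.048,0,0,0,0.4],[0.188,-0.056,0,0,0,0.5],[0.227,-0.061,0,0,0,0.6],[0.266,-0.064,0,0,0,0.7],[0.305,-0.066,0,0,0,0.8],[0.345,-0.065,0,0,0,0.9],[0.384,-0.063,0,0,0,1.0]],
])

```text
clock: 15.7
tool_pos: [0.6669, 0.0146, 0.2693]
orientation: [-180.0, 0.1, -144.0]
force: [1.2, 3.6, -1.0]
opening: 0.0003
gripper_force: 1.4
```

Emit:
step_arm([
  [[0.036,-0.015,0,0,0,0.1],[0.073,-0.028,0,0,0,0.2],[0.111,-0.039,0,0,0,0.3],[0.149,-0.048,0,0,0,0.4],[0.188,-0.056,0,0,0,0.5],[0.227,-0.061,0,0,0,0.6],[0.266,-0.064,0,0,0,0.7],[0.305,-0.066,0,0,0,0.8],[0.345,-0.065,0,0,0,0.9],[0.384,-0.063,0,0,0,1.0]],
])

```text
clock: 16.7
tool_pos: [0.6399, -0.0131, 0.2694]
orientation: [180.0, 0.2, -172.6]
force: [1.8, 2.8, -0.7]
opening: 0.0003
gripper_force: 1.4
```

Run:
```python
from h import *
o=get_obs(); print(o['tool_pos'],o['orientation'],np.hypot(*(o['tool_pos'][:2]-C)),o['joint_pos'].round(1))
handle('side'); handle('scene')
```

```text
[ 0.63991744 -0.01314391  0.2694151 ] [ 179.9544426     0.18064549 -172.64163279] 0.07915413483552125 [ 16.3  15.9  -0.4  -0.  -73.5 -98.9]
side 92
[ 0.61693226 -0.01340744  0.28288971] ang -74.31190858262784
scene 87
[ 0.61878719 -0.01600632  0.28542465] ang -73.4621022303683
```

Handle is at −74° (3.35 rad), as planned. Two more arcs, then back off 10 mm, lift, and flip the tool 180°.

Emit:
step_arm([
  [[0.036,-0.015,0,0,0,0.1],[0.073,-0.028,0,0,0,0.2],[0.111,-0.039,0,0,0,0.3],[0.149,-0.048,0,0,0,0.4],[0.188,-0.056,0,0,0,0.5],[0.227,-0.061,0,0,0,0.6],[0.266,-0.064,0,0,0,0.7],[0.305,-0.066,0,0,0,0.8],[0.345,-0.065,0,0,0,0.9],[0.384,-0.063,0,0,0,1.0]],
])

```text
clock: 17.8
tool_pos: [0.6028, -0.0249, 0.2695]
orientation: [179.9, 0.2, 158.7]
force: [3.3, 1.6, -0.4]
opening: 0.0004
gripper_force: 1.5
```

Emit:
step_arm([
  [[0.036,-0.015,0,0,0,0.1],[0.073,-0.028,0,0,0,0.2],[0.111,-0.039,0,0,0,0.3],[0.149,-0.048,0,0,0,0.4],[0.188,-0.056,0,0,0,0.5],[0.227,-0.061,0,0,0,0.6],[0.266,-0.064,0,0,0,0.7],[0.305,-0.066,0,0,0,0.8],[0.345,-0.065,0,0,0,0.9],[0.384,-0.063,0,0,0,1.0]],
])

```text
clock: 18.8
tool_pos: [0.5644, -0.0173, 0.2695]
orientation: [179.9, 0.1, 130.1]
force: [2.8, -2.0, -0.2]
opening: 0.0007
gripper_force: 1.5
```

Emit:
step_arm([
  [[-0.12,0,0,0,0,0],[-0.12,0,0,0,0,0],[-0.12,0,-0.3,0,0,0],[-0.12,0,-0.7,0,0,0],[-0.12,0,-0.7,0,0,0]],
])

```text
clock: 19.3
tool_pos: [0.5737, -0.0268, 0.3443]
orientation: [179.6, 0.3, 130.2]
force: [0.3, -0.7, 0.6]
opening: 0.0008
gripper_force: 0.0
```

Run:
```python
from h import *
o=get_obs(); print(o['tool_pos'],o['orientation'],np.hypot(*(o['tool_pos'][:2]-C)),o['joint_pos'].round(1))
handle('side'); handle('scene')
```

```text
[ 0.57373086 -0.02682012  0.34434673] [179.63406474   0.31174369 130.1530779 ] 0.0843853212001739 [ 1.690e+01  7.700e+00 -1.400e+00  1.000e-01 -8.050e+01 -1.568e+02]
side 93
[0.55013781 0.00203586 0.2830334 ] ang -132.64698980930436
scene 86
[5.52176663e-01 2.92985937e-05 2.82720001e-01] ang -130.33262160629792
```

Emit:
step_arm([
  [[0,0,0,0,0,-1],[0,0,0,0,0,-1],[0,0,0,0,0,-1],[0,0,0,0,0,-1]],
])

```text
clock: 19.8
tool_pos: [0.5709, -0.0264, 0.3372]
orientation: [-179.9, -0.1, 159.1]
force: [-0.2, -0.2, -0.4]
opening: 0.0006
gripper_force: 0.0
```

Emit:
step_arm([
  [[0,0,0,0,0,-1],[0,0,0,0,0,-1],[0,0,0,0,0,-1],[0,0,0,0,0,-1]],
])

```text
clock: 20.2
tool_pos: [0.5709, -0.0264, 0.3372]
orientation: [-180.0, -0.1, -172.3]
force: [-0.2, -0.6, -0.6]
opening: 0.0005
gripper_force: 0.0
```

Emit:
step_arm([
  [[0,0,0,0,0,-1],[0,0,0,0,0,-1],[0,0,0,0,0,-1],[0,0,0,0,0,-1]],
])

```text
clock: 20.6
tool_pos: [0.5709, -0.0263, 0.3372]
orientation: [179.9, -0.1, -143.6]
force: [0.0, 0.4, 0.0]
opening: 0.0004
gripper_force: 0.0
```

Emit:
step_arm([
  [[0,0,0,0,0,-1],[0,0,0,0,0,-1],[0,0,0,0,0,-1],[0,0,0,0,0,-1]],
])

```text
clock: 21.0
tool_pos: [0.5709, -0.0264, 0.3372]
orientation: [179.9, -0.1, -115.0]
force: [-1.2, -0.2, 0.1]
opening: 0.0007
gripper_force: 0.0
```

Emit:
step_arm([
  [[0,0,0,0,0,-1],[0,0,0,0,0,-1],[0,0,0,0,0,-1],[0,0,0,0,0,-1]],
])

```text
clock: 21.4
tool_pos: [0.5709, -0.0263, 0.3372]
orientation: [179.9, -0.0, -86.3]
force: [0.2, -0.1, -0.1]
opening: 0.0006
gripper_force: 0.0
```

Emit:
step_arm([
  [[0,0,0,0,0,-1],[0,0,0,0,0,-1],[0,0,0,0,0,-1],[0,0,0,0,0,-1]],
])

```text
clock: 21.8
tool_pos: [0.5709, -0.0264, 0.3372]
orientation: [179.9, 0.1, -57.7]
force: [-0.4, -0.2, 0.7]
opening: 0.0002
gripper_force: 0.0
```

Run:
```python
from h import *
o=get_obs(); print(o['clock'],o['joint_pos'].round(1))
ph=np.radians(117.85)-4.352; er=np.array([np.cos(ph),np.sin(ph)]); t=np.array([er[1],-er[0]])
yaw=np.degrees(ph)-90-180+360; q=C+.072*er-.0275*t   # 6 mm gap
print(yaw); plan([*q,.345],yaw); plan([*q,.268],yaw,[*q,.345],yaw)
arc(C,q,yaw,-.5,10)
```

```text
21.8 [ 17.    7.9  -2.   -0.  -80.3  15.4]
-41.5012324409343
[-0.069, -0.044, -0.078, 0.004, 0.002, -0.565] rows 4
end [ 0.5709 -0.0182  0.345 ] [-180.     0.   -41.5]
[0.0, -0.0, 0.77, 0.0, 0.0, 0.0] rows 4
end [ 0.5709 -0.0181  0.268 ] [180.    0.  -41.5]
[[-0.036, 0.013, 0, 0, 0, 0.1], [-0.073, 0.024, 0, 0, 0, 0.2], [-0.111, 0.033, 0, 0, 0, 0.3], [-0.149, 0.04, 0, 0, 0, 0.4], [-0.187, 0.046, 0, 0, 0, 0.5], [-0.225, 0.049, 0, 0, 0, 0.6], [-0.264, 0.051, 0, 0, 0, 0.7], [-0.302, 0.05, 0, 0, 0, 0.8], [-0.341, 0.048, 0, 0, 0, 0.9], [-0.379, 0.044, 0, 0, 0, 1.0]]
```

Emit:
step_arm([
  [[-0.069,-0.044,0,0,0,-0.565],[-0.069,-0.044,0,0,0,-0.565],[-0.069,-0.044,0,0,0,-0.565],[-0.069,-0.044,0,0,0,-0.565]],
])

```text
clock: 22.2
tool_pos: [0.5711, -0.0181, 0.3377]
orientation: [179.9, 0.0, -42.1]
force: [-0.5, 0.1, 0.1]
opening: 0.0009
gripper_force: 0.0
```

Emit:
step_arm([
  [[0,0,0.3,0,0,0],[0,0,0.55,0,0,0],[0,0,0.69,0,0,0],[0,0,0.69,0,0,0]],
])

```text
clock: 22.6
tool_pos: [0.57, -0.0183, 0.267]
orientation: [179.8, 0.2, -42.1]
force: [0.4, -0.3, -0.3]
opening: 0.0002
gripper_force: 0.0
```

Emit:
step_arm([
  [[-0.036,0.013,0,0,0,0.1],[-0.073,0.024,0,0,0,0.2],[-0.111,0.033,0,0,0,0.3],[-0.149,0.04,0,0,0,0.4],[-0.187,0.046,0,0,0,0.5],[-0.225,0.049,0,0,0,0.6],[-0.264,0.051,0,0,0,0.7],[-0.302,0.05,0,0,0,0.8],[-0.341,0.048,0,0,0,0.9],[-0.379,0.044,0,0,0,1.0]],
])

```text
clock: 23.6
tool_pos: [0.5404, 0.0033, 0.2704]
orientation: [-180.0, -0.1, -70.8]
force: [-0.4, -2.8, -2.4]
opening: 0.0005
gripper_force: 1.7
```

Emit:
step_arm([
  [[-0.036,0.013,0,0,0,0.1],[-0.073,0.024,0,0,0,0.2],[-0.111,0.033,0,0,0,0.3],[-0.149,0.04,0,0,0,0.4],[-0.187,0.046,0,0,0,0.5],[-0.225,0.049,0,0,0,0.6],[-0.264,0.051,0,0,0,0.7],[-0.302,0.05,0,0,0,0.8],[-0.341,0.048,0,0,0,0.9],[-0.379,0.044,0,0,0,1.0]],
])

```text
clock: 24.6
tool_pos: [0.5229, 0.0375, 0.2703]
orientation: [180.0, -0.1, -99.5]
force: [-1.5, -3.7, -0.1]
opening: 0.0003
gripper_force: 1.7
```

Emit:
step_arm([
  [[-0.036,0.013,0,0,0,0.1],[-0.073,0.024,0,0,0,0.2],[-0.111,0.033,0,0,0,0.3],[-0.149,0.04,0,0,0,0.4],[-0.187,0.046,0,0,0,0.5],[-0.225,0.049,0,0,0,0.6],[-0.264,0.051,0,0,0,0.7],[-0.302,0.05,0,0,0,0.8],[-0.341,0.048,0,0,0,0.9],[-0.379,0.044,0,0,0,1.0]],
])

```text
clock: 25.6
tool_pos: [0.5242, 0.0758, 0.2702]
orientation: [179.9, -0.1, -128.1]
force: [-5.0, -1.5, 1.1]
opening: 0.0006
gripper_force: 2.1
```

Run:
```python
from h import *
o=get_obs(); print(o['tool_pos'],o['orientation'],np.hypot(*(o['tool_pos'][:2]-C)))
T=R_.from_euler('xyz',o['orientation'],degrees=True); h=T.inv().apply([*(C-o['tool_pos'][:2]),0]); print('centre in tool',h)
# handle at tool x=-.0215 , on the circle
s=np.arcsin((-.0215-h[0])/.072); p=T.apply([-.0215,h[1]+np.sign(-h[1])*.072*np.cos(s),0])[:2]+o['tool_pos'][:2]
print('handle by contact',p,np.degrees(np.arctan2(*(p-C)[::-1])))
handle('side'); handle('scene')
```

```text
[0.52415364 0.07584189 0.27016611] [ 1.79949432e+02 -1.06280560e-01 -1.28094624e+02] 0.07700878194822623
centre in tool [-0.02837094 -0.0715921  -0.00011581]
handle by contact [0.53735589 0.09281114] 147.38148803805902
side 15
[0.51931746 0.07697841 0.28940875] ang 163.72011274829978
scene 0
```

Emit:
step_arm([
  [[-0.036,0.013,0,0,0,0.1],[-0.073,0.024,0,0,0,0.2],[-0.111,0.033,0,0,0,0.3],[-0.149,0.04,0,0,0,0.4],[-0.187,0.046,0,0,0,0.5],[-0.225,0.049,0,0,0,0.6],[-0.264,0.051,0,0,0,0.7],[-0.302,0.05,0,0,0,0.8],[-0.341,0.048,0,0,0,0.9],[-0.379,0.044,0,0,0,1.0],[-0.379,0.044,0,0,0,1.0]],
])

```text
clock: 26.8
tool_pos: [0.545, 0.1095, 0.2699]
orientation: [180.0, 0.0, -156.5]
force: [-1.9, 1.8, 0.4]
opening: 0.0007
gripper_force: 1.3
```

Emit:
step_arm([
  [[0.15,0,0,0,0,0],[0.15,0,-0.2,0,0,0],[0.15,0,-0.8,0,0,0],[0.15,0,-0.8,0,0,0]],
])

```text
clock: 27.2
tool_pos: [0.5328, 0.1026, 0.3558]
orientation: [-179.9, 0.5, -156.4]
force: [-0.1, 0.6, 0.3]
opening: 0.0007
gripper_force: 0.0
```

Run:
```python
from h import *
o=get_obs(); print(o['tool_pos'],o['orientation'])
for f,b in (('s1',(180,180,200,202)),('d1',(249,118,266,138))):
    z=np.load('pics/'+f+'.npz'); n='scene' if f[0]=='s' else 'side'; p2,_=snapshot(n)
    if n=='side': q=p2.copy()
    for p in (z['p'],p2):
        m=np.zeros((384,512),np.uint8); bb=(b[0]-6,b[1]-6,b[2]+6,b[3]+6); m[bb[1]:bb[3],bb[0]:bb[2]]=(p[bb[1]:bb[3],bb[0]:bb[2]].max(2)<75)
        k,l,s,c=cv2.connectedComponentsWithStats(m)
        for i in range(1,k):
            if s[i,4]>25: print(n,s[i],c[i].round(2),onz(z,[c[i]],.276)[0].round(4))
handle('side'); handle('scene')
cv2.imwrite('pics/c5.png',cv2.resize(q[90:195,200:320,::-1],(600,525),interpolation=2))
```

```text
[0.53281601 0.10258928 0.35584645] [-179.90496958    0.5248015  -156.4076279 ]
scene [184 184  10  15 111] [188.96 190.61] [0.5672 0.118  0.276 ]
scene [185 183  10  16 110] [189.26 190.75] [0.5663 0.1178 0.276 ]
side [254 122   6  12  57] [256.14 127.42] [0.5622 0.1144 0.276 ]
side [254 122   5  12  54] [256.02 127.31] [0.562 0.115 0.276]
side 55
[0.56222594 0.11777326 0.28095617] ang 119.29055290937183
scene 110
[0.56671664 0.11729387 0.28580561] ang 116.30115331562544
```

View pics/c5.png

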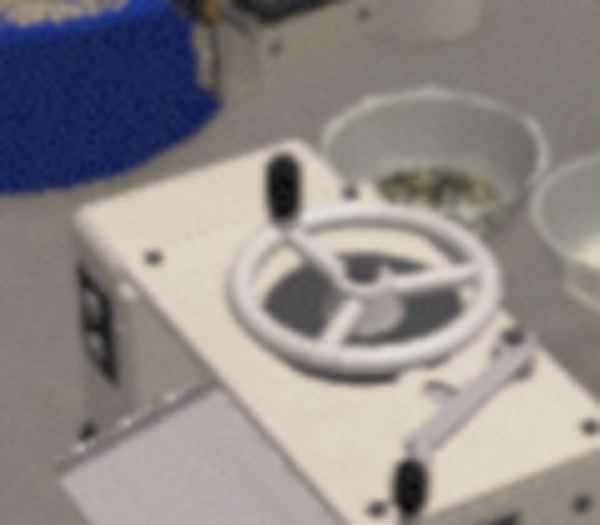

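The handle is back at its start position, within 1 mm in both views, and the latch is still out. I now go outside the knob to push it home.

Run:
```python
from h import *
a=np.radians(189.3)+.425; k=np.array(PV)+.167*np.array([np.cos(a),np.sin(a)]); t=np.array([-np.sin(a),np.cos(a)])
q=w(*(k+.030*t)); yaw=np.degrees(np.arctan2(t[1],t[0]))+17.85
print(k,q,yaw); plan([*q,.345],yaw)
arc(w(*PV),q,yaw,-.48,20)
```

```text
[-0.075016   -0.17053945] [ 0.60234836 -0.14999958] -38.49929370694002
[0.134, -0.99, 0.017, -0.0, 0.0, -0.99] rows 6
[0.722, -0.99, 0.021, -0.001, 0.0, -0.99] rows 6
[0.363, -0.174, 0.007, -0.001, 0.001, -0.99] rows 6
[-0.0, 0.0, -0.0, -0.0, 0.001, -0.99] rows 6
[-0.0, 0.0, -0.0, -0.0, -0.0, -0.158] rows 2
end [ 0.6024 -0.15    0.345 ] [-180.    -0.   -38.5]
[[-0.04, 0.007, 0, 0, 0, 0.048], [-0.08, 0.012, 0, 0, 0, 0.096], [-0.121, 0.017, 0, 0, 0, 0.144], [-0.161, 0.021, 0, 0, 0, 0.192], [-0.202, 0.024, 0, 0, 0, 0.24], [-0.243, 0.026, 0, 0, 0, 0.288], [-0.283, 0.027, 0, 0, 0, 0.336], [-0.324, 0.027, 0, 0, 0, 0.384], [-0.365, 0.025, 0, 0, 0, 0.432], [-0.406, 0.023, 0, 0, 0, 0.48], [-0.446, 0.02, 0, 0, 0, 0.528], [-0.487, 0.016, 0, 0, 0, 0.576], [-0.527, 0.011, 0, 0, 0, 0.624], [-0.567, 0.006, 0, 0, 0, 0.672], [-0.608, -0.001, 0, 0, 0, 0.72], [-0.647, -0.009, 0, 0, 0, 0.768], [-0.687, -0.018, 0, 0, 0, 0.816], [-0.727, -0.028, 0, 0, 0, 0.864], [-0.766, -0.039, 0, 0, 0, 0.912], [-0.805, -0.05, 0, 0, 0, 0.96]]
```

Emit:
step_arm([
  [[0.134,-0.99,0,0,0,-0.99],[0.134,-0.99,0,0,0,-0.99],[0.134,-0.99,0,0,0,-0.99],[0.134,-0.99,0,0,0,-0.99],[0.134,-0.99,0,0,0,-0.99],[0.134,-0.99,0,0,0,-0.99]],
])

```text
clock: 28.0
tool_pos: [0.558, 0.0069, 0.3487]
orientation: [180.0, -0.1, -128.3]
force: [-0.8, -0.0, 0.3]
opening: 0.0006
gripper_force: 0.0
```

Emit:
step_arm([
  [[0.722,-0.99,0,0,0,-0.99],[0.722,-0.99,0,0,0,-0.99],[0.722,-0.99,0,0,0,-0.99],[0.722,-0.99,0,0,0,-0.99],[0.722,-0.99,0,0,0,-0.99],[0.722,-0.99,0,0,0,-0.99]],
])

```text
clock: 28.6
tool_pos: [0.5915, -0.1105, 0.3493]
orientation: [180.0, -0.0, -99.9]
force: [-0.3, 0.1, 0.0]
opening: 0.0002
gripper_force: 0.0
```

Emit:
step_arm([
  [[0.363,-0.174,0,0,0,-0.99],[0.363,-0.174,0,0,0,-0.99],[0.363,-0.174,0,0,0,-0.99],[0.363,-0.174,0,0,0,-0.99],[0.363,-0.174,0,0,0,-0.99]],
])

```text
clock: 29.1
tool_pos: [0.6026, -0.1487, 0.3497]
orientation: [-180.0, -0.0, -71.4]
force: [-0.1, 0.1, 0.0]
opening: 0.0005
gripper_force: 0.0
```

Emit:
step_arm([
  [[0,0,0,0,0,-0.99],[0,0,0,0,0,-0.99],[0,0,0,0,0,-0.99],[0,0,0,0,0,-0.99]],
])

```text
clock: 29.5
tool_pos: [0.6026, -0.1488, 0.3498]
orientation: [-180.0, -0.0, -42.9]
force: [0.2, 0.3, 0.2]
opening: 0.0006
gripper_force: 0.0
```

Run:
```python
from h import *
plan([.6023,-.15,.243],-38.5)
```

```text
[0.005, 0.01, 0.99, -0.0, -0.0, -0.153] rows 4
[0.0, 0.001, 0.078, -0.0, -0.0, 0.0] rows 2
end [ 0.6023 -0.15    0.243 ] [-180.    -0.   -38.5]
```

Emit:
step_arm([
  [[0.005,0.01,0.3,0,0,-0.153],[0.005,0.01,0.6,0,0,-0.153],[0.005,0.01,0.85,0,0,-0.153],[0.005,0.01,0.99,0,0,-0.153],[0.005,0.01,0.99,0,0,-0.153]],
])

```text
clock: 30.0
tool_pos: [0.6014, -0.1501, 0.2488]
orientation: [179.9, 0.2, -38.7]
force: [0.1, -0.4, 0.0]
opening: 0.0004
gripper_force: 0.0
```

Emit:
step_arm([
  [[0,0,0.07,0,0,0],[0,0,0.07,0,0,0]],
])

```text
clock: 30.2
tool_pos: [0.6027, -0.1506, 0.244]
orientation: [-180.0, -0.0, -38.7]
force: [-0.3, -0.1, -0.4]
opening: 0.0006
gripper_force: 0.0
```

Emit:
step_arm([
  [[-0.04,0.007,0,0,0,0.048],[-0.08,0.012,0,0,0,0.096],[-0.121,0.017,0,0,0,0.144],[-0.161,0.021,0,0,0,0.192],[-0.202,0.024,0,0,0,0.24],[-0.243,0.026,0,0,0,0.288],[-0.283,0.027,0,0,0,0.336],[-0.324,0.027,0,0,0,0.384],[-0.365,0.025,0,0,0,0.432],[-0.406,0.023,0,0,0,0.48],[-0.446,0.02,0,0,0,0.528],[-0.487,0.016,0,0,0,0.576],[-0.527,0.011,0,0,0,0.624],[-0.567,0.006,0,0,0,0.672],[-0.608,0,0,0,0,0.72],[-0.647,-0.009,0,0,0,0.768]],
])

```text
clock: 31.8
tool_pos: [0.552, -0.1094, 0.2435]
orientation: [180.0, 0.0, -60.8]
force: [-0.1, -1.9, 0.6]
opening: 0.0004
gripper_force: 0.9
```

```bash
cat >> h.py <<'E'
def knob():
    inv=np.array([[np.cos(A),np.sin(A)],[-np.sin(A),np.cos(A)]])
    for n in ('scene','side'):
        p,d=snapshot(n); c=calibration(n); u,v,P=cloud(c,d); O=(inv@(P[:,:2]-C).T).T
        m=(p[v,u].max(1)<75)&(P[:,2]>.232)&(P[:,2]<.266)&(abs(np.hypot(*(O-PV).T)-.167)<.025)&(O[:,1]<-.07)&(O[:,0]<0)
        if m.sum()>8:
            uv=np.array([[u[m].mean(),v[m].mean()]]); k=inv@(onz(c,uv,.246)[0,:2]-C); r=k-PV; print(n,m.sum(),uv,k,'latch',np.arctan2(-r[1],-r[0])-np.arctan2(.027,.164))
E
python3 - <<'E'
from h import *
knob(); print(get_obs()['force'])
E
```

```text
scene 62 [[252.77419355 156.20967742]] [-0.09428404 -0.12511572] latch 0.12614335760430612
[0.69624189 0.1128931  0.32029958]
```

The tongue is already in the slot's mouth, with the latch at about 0.11. I continue gently.

Emit:
step_arm([
  [[-0.03,0.005,0,0,0,0.036],[-0.06,0.009,0,0,0,0.072],[-0.09,0.013,0,0,0,0.108],[-0.12,0.017,0,0,0,0.144]],
])

```text
clock: 32.3
tool_pos: [0.5448, -0.0999, 0.2435]
orientation: [180.0, 0.0, -64.9]
force: [-0.0, -1.8, 0.1]
opening: 0.0004
gripper_force: 0.9
```

Emit:
step_arm([
  [[-0.015,0.002,0,0,0,0.018],[-0.03,0.004,0,0,0,0.036]],
])

```text
clock: 32.5
tool_pos: [0.5433, -0.0973, 0.2436]
orientation: [-180.0, -0.0, -65.9]
force: [-0.0, -2.5, -1.0]
opening: 0.0003
gripper_force: 0.8
```

Run:
```python
from h import *
knob(); o=get_obs(); print(o['force'],o['tool_pos'])
```

```text
scene 66 [[252.12121212 160.06060606]] [-0.09817137 -0.11034783] latch 0.03371252093236926
[ 0.36898342 -1.1384171   0.07791467] [ 0.54331833 -0.09724948  0.24356814]
```

Continue in 1 mm rows, stopping when the force rises.

Emit:
step_arm([
  [[-0.01,0.001,0,0,0,0.012],[-0.02,0.002,0,0,0,0.024],[-0.02,0.002,0,0,0,0.024]],
])

```text
clock: 32.9
tool_pos: [0.5423, -0.0957, 0.2435]
orientation: [180.0, 0.0, -66.5]
force: [-0.2, -1.4, -0.4]
opening: 0.0002
gripper_force: 0.7
```

Emit:
step_arm([
  [[-0.01,0.001,0,0,0,0.012],[-0.01,0.001,0,0,0,0.012]],
])

```text
clock: 33.1
tool_pos: [0.5418, -0.0948, 0.2436]
orientation: [180.0, 0.0, -66.9]
force: [-0.4, -1.8, -0.2]
opening: 0.0004
gripper_force: 0.7
```

Emit:
step_arm([
  [[-0.01,0.001,0,0,0,0.012],[-0.01,0.001,0,0,0,0.012]],
])

```text
clock: 33.3
tool_pos: [0.5415, -0.0944, 0.2437]
orientation: [180.0, -0.0, -67.2]
force: [0.7, -4.5, -1.0]
opening: 0.0006
gripper_force: 2.2
```

Emit:
step_arm([
  [[-0.008,0,0,0,0,0],[-0.008,0,0,0,0,0]],
])

```text
clock: 33.5
tool_pos: [0.5414, -0.0941, 0.2437]
orientation: [180.0, -0.1, -67.2]
force: [2.4, -7.7, -1.2]
opening: 0.0004
gripper_force: 3.6
```

Emit:
step_arm([
  [[0.2,0,0,0,0,0],[0.4,0,0,0,0,0],[0.4,0,-0.3,0,0,0],[0.4,0,-0.7,0,0,0],[0.4,0,-0.99,0,0,0],[0.8,0,-0.99,0,0,0],[0.99,0,-0.99,0,0,0],[0.99,0,-0.99,0,0,0]],
])

```text
clock: 34.3
tool_pos: [0.5801, -0.1856, 0.3418]
orientation: [180.0, 0.1, -67.3]
force: [0.5, 0.0, -0.9]
opening: 0.0005
gripper_force: 0.0
```

Run:
```python
from h import *
knob(); handle('side'); handle('scene'); o=get_obs(); print(o['force'],o['tool_pos'])
a,_=snapshot('side'); b,_=snapshot('wrist'); s,_=snapshot('scene')
cv2.imwrite('pics/c6.png',np.hstack([cv2.resize(s[140:240,150:280,::-1],(400,400),interpolation=2),cv2.resize(b[:,:,::-1],(400,400))]))
z=np.load('pics/s1.npz')
for p in (z['p'],s):
    m=np.zeros((384,512),np.uint8); m[176:208,174:206]=(p[176:208,174:206].max(2)<75); m[150:174,240:265]=(p[150:174,240:265].max(2)<75)
    k,l,st,c=cv2.connectedComponentsWithStats(m); print([c[i].round(2) for i in range(1,k) if st[i,4]>25])
```

```text
scene 51 [[251.68627451 161.64705882]] [-0.09933729 -0.10419576] latch -0.004146341491066713
side 50 [[259.6  177.98]] [-0.10314164 -0.1072001 ] latch 0.00978677959096566
side 54
[0.56258247 0.11793251 0.27896549] ang 118.98571022709544
scene 114
[0.56685656 0.11752532 0.28670363] ang 116.1165160375639
[ 0.24542741  0.61831845 -0.34070057] [ 0.57932581 -0.18383653  0.34243667]
[array([251.65, 161.82]), array([188.96, 190.61])]
[array([251.64, 161.72]), array([189.22, 190.81])]
```

View pics/c6.png

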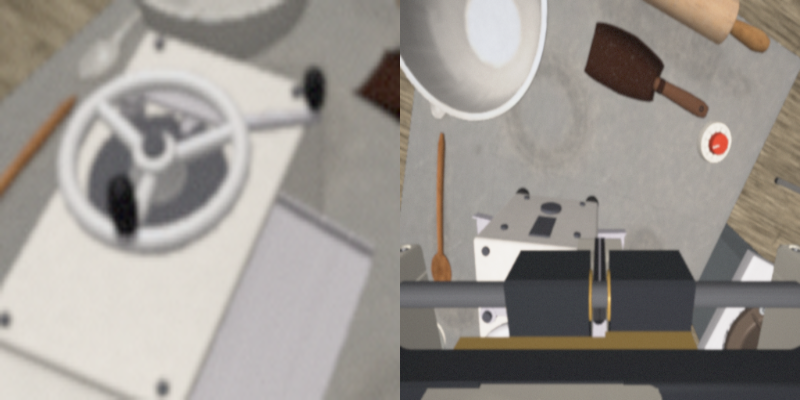

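The picture matches the start: the handle at (189,191) and the knob at (252,162) are both within 0.4 px of where they began. The latch is against its stop and the arm is clear, so I hand in.

```bash
python3 -c "
from plant import *
print(close_job())"
```

```text
the job is handed in; nothing more can be done
None
```

The job is handed in, with no verdict returned: the wheel made one full clockwise turn and its handle is back within about 1 mm of its start, the latch is pushed home against its stop, and the arm is clear of the machine.

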